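Eject the bit cassette and trap it

ROBOT

A 6-joint arm with a two-finger parallel gripper is mounted at the origin on the work surface. World frame = base frame: x ahead of the robot, y to its left, z up, the work surface at z = 0. Lengths are in m, angles in rad, forces in N, time in s.
With the tool pointing down it reaches from about 0.2 to 0.875 m from the base axis. Payload 3.4 kg.
Tool frame: the origin (TCP) lies at the very end of the fingers, on their centre line; the grasp point (between the pads) lies 19 mm behind it; z points along the fingers, x is the direction in which the jaws open and shut, and the axes are right-handed (so a half turn about z gives the same grasp; the last joint's range is limited). The gripper opens to 94 mm and grips with 3 to 60 N. Pads are 16 mm wide; open, the fingers measure 119 mm over their backs; the gripper's body (75 mm by 177 mm) begins 78 mm behind the grasp point.
Start: joints at [-1.23, 0.276, 1.505, -0, 1.361, -0.121], TCP at [0.256, -0.515, 0.205] pointing down, gripper open.
Joint ranges: [-2.89, 2.89], [-0.75, 2.08], [0.22, 2.7], [-1.18, 4.32], [0.11, 2.71], [-2.7, 2.7]. Speed limits (rad/s): [2.57, 2.57, 3.14, 3.14, 3.14, 3.14].

INTERFACE

Orientations are given as a unit quaternion [x, y, z, w].
In Python, from plant import manip, viewer gives the robot as it stands.
- The arm moves only by the tool carry_out, never from a script. Its argument "plan" is one flat list of numbers, 5 for each row, row after row: the shift along the world's x, y, z in cm, then the turn about the world's z in degrees, then the opening, from 0 (shut) to 1 (fully open). A call has exactly 8 rows; each row shifts and turns the commanded pose from where the row before left it; what a row does not reach is not made up. A row lasts 1/12 s, in which the tool goes at most 41.7 mm and 7.16 degrees, less where a joint would pass 70% of its speed; a pose out of reach is approached as far as the arm can. A call with a gripper value outside its range is refused whole. The fingers move at their own pace and stop on an object; "squeeze" is the grip in N (left out, the last holds). Time passes only in rows, so rows that do not move let the fingers close, or fill a call up. It gives the time, the measured TCP pose, the force and the opening at its end, in the units of the state.
- manip.observe(): the state, without advancing time (a new reading comes with each control period).
- viewer.get_image(name): name is "side" or "top"; returns (picture, depth): 384x512x3 uint8, red, green, blue; 384x512 float32, m along the optical axis (not along the pixel's ray), 0 where there is no reading.
- viewer.camera_params(name): a dict with "camera_matrix" (3x3 intrinsics, pixels), "camera_from_world" (4x4, takes a point from world to camera coordinates). Camera axes: x right, y up, looking along -z (the intrinsics and any distortion apply to the point x, -y, -z); pixel columns grow to the right and rows downward; lengths in m; the calibration is good to about 2 mm. A picture is of the moment at which its call begins. camera_params takes no time and is no camera call.
- manip.close_job(): hands the job in, once; it reports no verdict.
The state is a dict: "t": time; "qpos": joint angles; "qd": joint speeds; "joint_efforts": joint torques, N m; "tool_pos": TCP position; "ee_rot": TCP orientation; "ft_force": force on the tool from outside, world axes, zero at the start; "moment": the same for the moment, N m; "grip_width": opening from 0.0 (shut) to 1.0 (fully open).
Only numpy, scipy, OpenCV 4.12 (cv2) and the standard library are available. Lean on these libraries where they do the work, as an engineer would, in place of code of your own. Each camera call takes 0.05 s, during which the arm holds its last target. There are 200 camera calls.

TASK

Press the yellow catch of the blue drill bit case all the way down with one finger and keep it down, so that the spring ejector slides the black bit cassette out along its ledge; let it come out by at least a finger's width (about 15 mm) and stop it with the other finger before it runs off the open front end. Do not grip or lift the cassette or jam it hard, and leave the other things where they are. The program finishes while holding: one finger still keeping the catch down, the other still blocking the cassette, which stands flat on the ledge.

Things in the scene. Friction and masses are not known exactly. Their poses are not given: they have to be found in the camera images.
- bit_case: Blue drill bit case, stuck to the shelf. Origin on its underside, on the ledge's centre line; z up, x points from the ledge's open front end back to the ejector housing. Base x -75 to 135, y -35 to 83 mm, 30 mm high. Ejector housing (x 43 to 135, y -34 to 26 mm) is 58 mm high; a rack of drill bits (x 35 to 125, y 45 to 75 mm) reaches 70 mm up. Nothing stands over the catch or the ledge.
- ledge_end (a point): Middle of the open front end of the ledge, 30 mm up (case x = -75, y = 0 mm). The ledge is the grey strip on the base's top from here back to x = 43 mm, between guide walls 38 mm apart, 5 mm thick, their tops 38 mm up.
- gate (a point): Fixed point on the ledge (30 mm up, case x = -9.5, y = 0 mm) where the 6 mm thick yellow gate stands, 8 mm high, right in front of the cassette. The gate is part of the catch and sinks with it; from about 8 mm pressed it is below the ledge and the cassette is free.
- catch_top (a point): Centre of the top of the yellow catch, a flat press pad 40 mm (case x) by 26 mm (case y) beside the ledge, at x = -50, y = 63 mm and 52 mm up in the case frame when released. Moves with the catch.
- catch (a joint): How far the catch is pressed straight down: 0 released, 0.010 m the bottom stop, its top then 42 mm up. It springs back when let go (about 1.4 N at first, 5 N at the bottom, plus 1 or 2 N of rubbing). Let go too soon, the gate would rise under the cassette and tip it.
- cassette: Loose black bit cassette, a block 40 (case x) x 34 x 24 mm with six short bits on top (36 mm tall in all), 0.1 to 0.16 kg. Origin at the centre of its underside, axes as the case's. Starts on the ledge at about x = 15, y = 0 mm of the case, held by the gate. Once freed, a damped spring ejector (2 to 3 N) pushes it towards the case's -x at about 40 mm/s; unless stopped it tips off the end in 2 to 2.5 s.
- canister: Bystander: stainless steel canister with screw-top lid, upright, 94 mm diameter at the lid, 126 mm tall. Origin at its underside.
- spirit_level: Bystander: red spirit level standing on edge, 230 x 24 x 45 mm. Origin at its underside.
- tape_measure: Bystander: orange tape measure, 66 x 36 x 62 mm. Origin at its underside.
- nail_set: Bystander: steel nail set lying down, about 92 mm long, 11 mm thick. Origin at its underside.
- frame_corner: Bystander: white and blue glazed ceramic picture frame corner sample, L-shaped, 90 x 90 x 23 mm. Origin at its underside.
- hammer: Bystander: small rubber hammer lying down, 240 mm long, wooden handle. Origin at its underside.
Mind the look-alikes: they are no part of the job. What is shaped like the cassette but green is not meant. There is more than one size of the bit_case; the one meant has the size given above.

How it is judged:
By the outcome, as a careful person would: the job done as asked, in the order asked, and still so for the second after the job is handed in, while the arm keeps its last pose, push and grip.
It also fails if it takes over 27 s, if anything falls off the work surface, if the arm or the gripper's body presses on something with over 40 N, if the wrist force passes 120 N, or if a joint passes its speed limit or range.

## Working session

There is one attempt and no reset: what is moved stays moved. The work goes in short steps, Python scripts to look and compute and a tool call to move; the robot and the scene stay as the last step left them, time stands still between calls to the robot, and variables do not carry over. Pictures are saved under pics/ and viewed, about 8 in all and at most 12, crops included, and the job is handed in when it is done.

Besides the shell and the picture viewer there is one more tool, called after "Call:" in YAML: its name, and indented under it one key for each argument. carry_out: Moves the arm, as the interface text tells. Its arguments: {"type":"object","properties":{"plan":{"type":"array","items":{"type":"number"}},"squeeze":{"type":"number"}},"required":["plan"]}

```bash
mkdir -p pics; ls
cat > h.py <<'E'
import numpy as np, cv2
from plant import manip, viewer
def snap(n):
    im,d=viewer.get_image(n); np.savez(f'pics/{n}.npz',im=im,d=d); cv2.imwrite(f'pics/{n}_{int(manip.observe()["t"]*100)}.png',im[:,:,::-1]); return im,d
def pts(n,d):
    p=viewer.camera_params(n);K=np.array(p["camera_matrix"]);T=np.linalg.inv(np.array(p["camera_from_world"]))
    v,u=np.mgrid[:d.shape[0],:d.shape[1]]
    x=(u-K[0,2])/K[0,0]*d; y=(v-K[1,2])/K[1,1]*d
    P=np.stack([x,-y,-d,np.ones_like(d)],-1)@T.T
    return P[...,:3]
E
python3 - <<'E'
from h import *
for n in("top","side"):
    im,d=snap(n); p=viewer.camera_params(n); print(n,np.round(p["camera_matrix"],1).tolist(),np.round(np.linalg.inv(p["camera_from_world"]),3).tolist(),[k for k in p],(d==0).mean())
print(manip.observe())
E
ls pics
```

```text
pics
top [[380.7, 0.0, 253.2], [0.0, 380.7, 187.5], [0.0, 0.0, 1.0]] [[0.075, 0.975, -0.207, 0.319], [-0.997, 0.074, -0.013, -0.008], [0.002, 0.207, 0.978, 1.28], [0.0, 0.0, 0.0, 1.0]] ['camera_matrix', 'camera_from_world'] 0.003941853841145833
side [[471.0, 0.0, 253.0], [0.0, 471.0, 192.8], [0.0, 0.0, 1.0]] [[-0.898, 0.251, -0.363, 0.031], [-0.44, -0.554, 0.706, 1.047], [-0.024, 0.794, 0.608, 0.958], [0.0, 0.0, 0.0, 1.0]] ['camera_matrix', 'camera_from_world'] 0.003992716471354167
{'t': 0.1, 'qpos': array([-1.23000502e+00,  2.76490758e-01,  1.50596810e+00, -2.22392568e-05,
        1.36069259e+00, -1.21008559e-01]), 'qd': array([ 7.16104512e-04, -1.73870699e-03, -2.15892978e-03,  2.67870084e-05,
        1.76832689e-03, -1.35327050e-03]), 'joint_efforts': array([ 8.20690257e-04, -4.05458379e+01, -2.37779421e+01,  7.03585264e-02,
        2.99214595e-02, -5.59433954e-05]), 'tool_pos': array([ 0.25601427, -0.51431038,  0.20472993]), 'ee_rot': array([ 8.50165705e-01, -5.26514641e-01, -6.15034574e-04, -4.78867465e-04]), 'ft_force': array([-0.53339539, -0.28191635, -0.08419102]), 'moment': array([ 0.04957552, -0.00123334, -0.04546755]), 'grip_width': 0.999070338315809}
side.npz
side_10.png
top.npz
top_5.png
```

View pics/top_5.png

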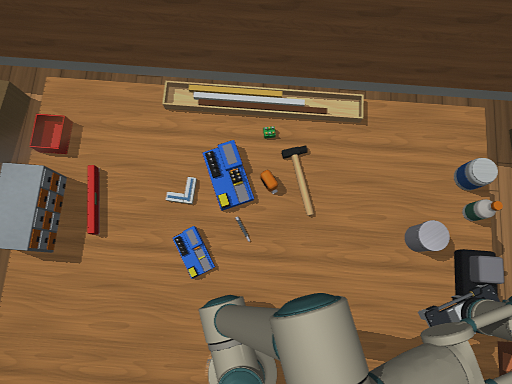

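View pics/side_10.png

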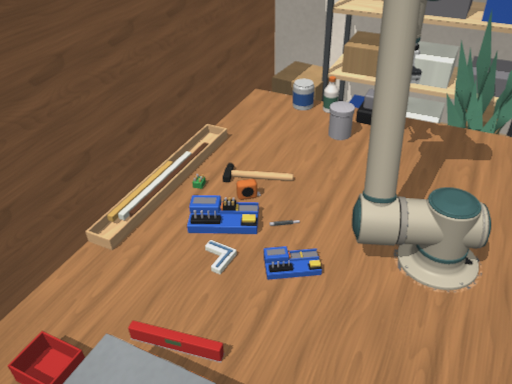

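Two blue cases: the large one at top (230,175) / side (224,215), and a smaller one at top (193,252) / side (293,262). The cassette look-alike is the green block at top (270,132). I'll measure both cases and enlarge the large one.

Run:
```python
from h import *
for n in("top","side"):
    z=np.load(f'pics/{n}.npz');im,d=z['im'],z['d'];P=pts(n,d);hsv=cv2.cvtColor(im,cv2.COLOR_RGB2HSV)
    blue=cv2.inRange(hsv,(105,130,50),(125,255,255)); yel=cv2.inRange(hsv,(22,150,120),(34,255,255))
    box=[(195,250,135,215),(168,220,222,282)] if n=="top" else [(180,265,190,238),(260,325,243,280)]
    for a,b,c,e in box:
        s=np.zeros(d.shape,bool);s[c:e,a:b]=1
        for nm,m in(("blue",blue),("yel",yel)):
            q=P[s&(m>0)&(d>0)]
            if nm=="blue": 
                hi=q[(q[:,2]>.004)&(q[:,2]<.036)]; r=cv2.minAreaRect((q[q[:,2]>.003][:,:2]*1000).astype(np.float32)); print(n,nm,len(q),np.round(np.percentile(q[:,2],[5,30,50,80,98]),3),r, np.round(cv2.boxPoints(r)).tolist())
            else:
                for lo in (0.0,.045):
                    t=q[q[:,2]>lo]
                    if len(t): print(nm,len(t),np.round(np.median(t,0),4),np.round(np.percentile(t[:,2],[5,50,95]),3))
    if n=="top": cv2.imwrite('pics/c1.png',cv2.resize(im[130:220,190:290,::-1],None,fx=7,fy=6.5,interpolation=2)[:600])
```

```text
top blue 1220 [0.026 0.03  0.032 0.055 0.061] ((620.6663208007812, 98.63311767578125), (210.1337890625, 116.12022399902344), 23.17715072631836) [[501.0, 111.0], [547.0, 4.0], [740.0, 87.0], [694.0, 193.0]]
yel 103 [0.5348 0.1022 0.0514] [0.036 0.051 0.056]
yel 90 [0.5325 0.1033 0.0522] [0.048 0.052 0.057]
top blue 672 [0.017 0.021 0.023 0.038 0.044] ((355.8742980957031, 189.93312072753906), (147.96853637695312, 86.81422424316406), 30.856229782104492) [[270.0, 189.0], [315.0, 115.0], [442.0, 191.0], [397.0, 265.0]]
yel 58 [0.2962 0.181  0.0355] [0.024 0.035 0.04 ]
side blue 1362 [0.007 0.027 0.031 0.045 0.061] ((619.3163452148438, 104.1961441040039), (206.4738311767578, 119.10943603515625), 23.041675567626953) [[501.0, 119.0], [548.0, 9.0], [738.0, 90.0], [691.0, 199.0]]
yel 90 [0.5327 0.109  0.0515] [0.04  0.051 0.055]
yel 74 [0.5311 0.1109 0.0522] [0.046 0.052 0.056]
side blue 912 [0.007 0.02  0.023 0.033 0.044] ((356.59710693359375, 193.50048828125), (150.08876037597656, 84.09068298339844), 30.889680862426758) [[271.0, 191.0], [314.0, 119.0], [443.0, 196.0], [399.0, 268.0]]
yel 55 [0.2928 0.187  0.0373] [0.028 0.037 0.04 ]
```

View pics/c1.png

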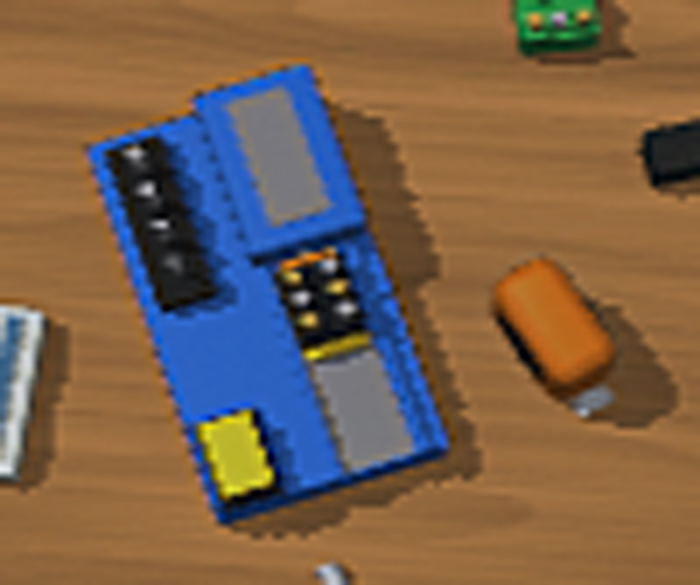

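The large case measures 210 x 116 mm at yaw about 23.1°, so it is the one meant; the other is only 148 mm long. The crop shows its yellow catch at (237,455), with the cassette at (322,300) and the gate at (335,345) in front of it. Case origin is about (0.602, 0.0675). I'll put the jaws across the ledge, centred at case (-45, 31), with one finger over the catch and the other over the ledge.

Call:
carry_out:
  plan: [1.45, 2.95, 0, -0.2, 0.54, 1.45, 2.95, 0, -0.2, 0.54, 1.45, 2.95, 0, -0.2, 0.54, 1.45, 2.95, 0, -0.2, 0.54, 1.45, 2.95, 0, -0.2, 0.54, 1.45, 2.95, 0, -0.2, 0.54, 1.45, 2.95, 0, -0.2, 0.54, 1.45, 2.95, 0, -0.2, 0.54]
  squeeze: 15

```text
t: 0.77
tool_pos: [0.3724, -0.2771, 0.2052]
ee_rot: [0.843, -0.539, -0.0, -0.0]
ft_force: [0.2, -0.9, -0.8]
grip_width: 0.545
```

Call:
carry_out:
  plan: [1.45, 2.95, 0, -0.2, 0.54, 1.45, 2.95, 0, -0.2, 0.54, 1.45, 2.95, 0, -0.2, 0.54, 1.45, 2.95, 0, -0.2, 0.54, 1.45, 2.95, 0, -0.2, 0.54, 1.45, 2.95, 0, -0.2, 0.54, 1.45, 2.95, 0, -0.2, 0.54, 1.45, 2.95, 0, -0.2, 0.54]

```text
t: 1.43
tool_pos: [0.4884, -0.0411, 0.2052]
ee_rot: [0.835, -0.55, -0.0, 0.0]
ft_force: [0.9, -1.0, -0.0]
grip_width: 0.539
```

Call:
carry_out:
  plan: [1.45, 2.95, 0, -0.2, 0.54, 1.45, 2.95, 0, 0, 0.54, 1.45, 2.95, -1, 0, 0.54, 1.45, 2.95, -1, 0, 0.54, 0.2, 0.3, -2, 0, 0.54, 0, 0, -2, 0, 0.54, 0, 0, -1.5, 0, 0.54, 0, 0, 0, 0, 0.54]

```text
t: 2.1
tool_pos: [0.5453, 0.0785, 0.1268]
ee_rot: [0.834, -0.551, -0.003, 0.002]
ft_force: [-1.1, -0.6, -0.6]
grip_width: 0.541
```

Run:
```python
from h import *
im,d=snap("top");im2,d2=snap("side")
a=cv2.resize(im[130:220,190:280],(500,500),interpolation=2)[:, :390];b=cv2.resize(im2[150:240,180:270],(500,500),interpolation=2)[:,:400]
cv2.imwrite('pics/c2.png',np.hstack([a,b])[:,:,::-1])
s=manip.observe();print(s['tool_pos'],s['ee_rot'],s['ft_force'])
```

```text
[0.54777647 0.07819579 0.13005368] [ 8.34176377e-01 -5.51497171e-01 -6.30733396e-04  4.93981929e-04] [0.68037168 0.13342921 1.01940378]
```

View pics/c2.png

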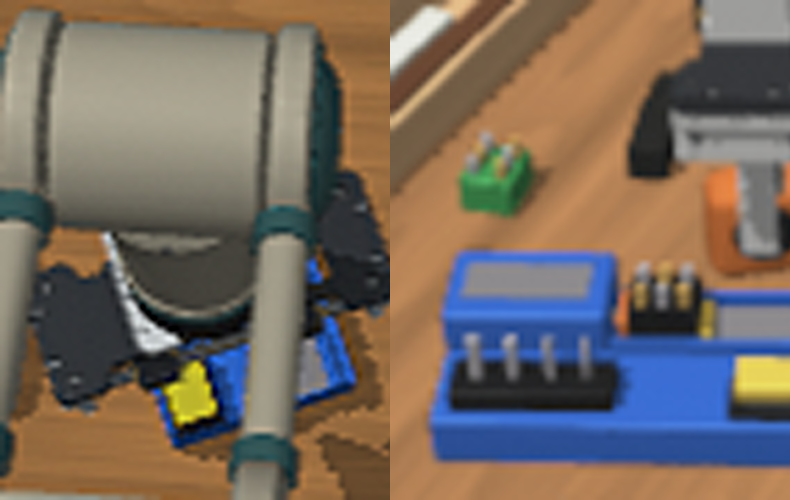

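The side view shows the cassette still behind the gate (665,305 in the crop), with the fingers above. The measured pose matches the plan, so I'll go down to just above the catch.

Call:
carry_out:
  plan: [0, 0, -1.5, 0, 0.54, 0, 0, -1.5, 0, 0.54, 0, 0, -1.5, 0, 0.54, 0, 0, -1.5, 0, 0.54, 0, 0, -0.8, 0, 0.54, 0, 0, -0.2, 0, 0.54, 0, 0, 0, 0, 0.54, 0, 0, 0, 0, 0.54]

```text
t: 2.87
tool_pos: [0.5492, 0.0781, 0.0616]
ee_rot: [0.834, -0.552, 0.001, -0.001]
ft_force: [-0.2, -0.7, 1.0]
grip_width: 0.538
```

Run:
```python
from h import *
im2,d2=snap("side")
cv2.imwrite('pics/c3.png',cv2.resize(im2[170:245,170:270],(800,600),interpolation=2)[:,:,::-1])
s=manip.observe();print(s['tool_pos'],s['ft_force'],s['moment'])
```

```text
[0.5492132  0.07814049 0.06168967] [ 0.05980163 -0.88235431  0.76460358] [-0.02518949  0.01699693 -0.00642168]
```

View pics/c3.png

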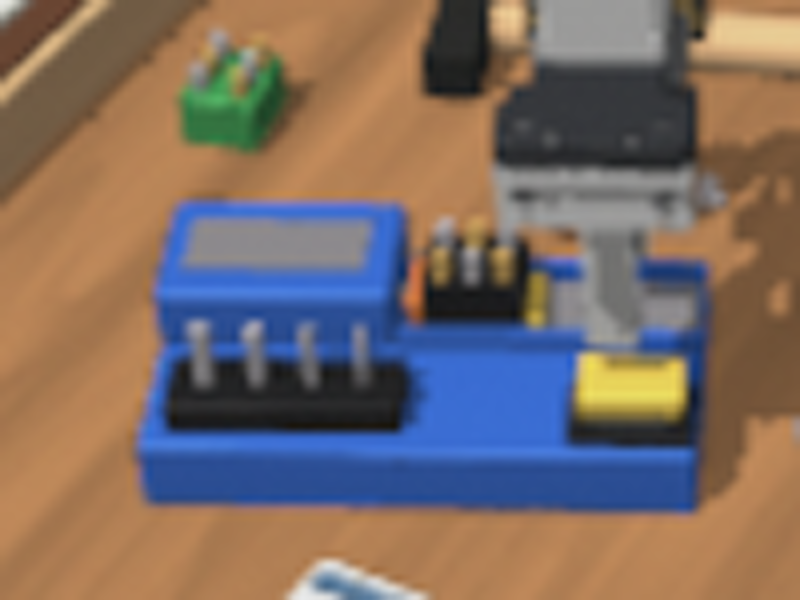

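The near finger's tip is at (615,345), just above the catch pad (575–690, 352–415), but it looks near the pad's far edge. I'll check that numerically in case coordinates.

Run:
```python
from h import *
z=np.load('pics/side.npz');im,d=z['im'],z['d'];P=pts('side',d)*1000
a=np.radians(23.1);q=P[...,:2]-[602,67.5];X=q[...,0]*np.cos(a)+q[...,1]*np.sin(a);Y=-q[...,0]*np.sin(a)+q[...,1]*np.cos(a)
for v in range(198,224,2):
    print(v,[(u,int(X[v,u]),int(Y[v,u]),int(P[v,u,2]),*im[v,u].tolist()) for u in (244,247,250,254)])
hsv=cv2.cvtColor(im,cv2.COLOR_RGB2HSV);y=(cv2.inRange(hsv,(22,150,120),(34,255,255))>0)&(X<-20)&(X>-90)&(P[...,2]>47)
print(y.sum(),[np.percentile(k[y],[3,50,97]).round() for k in (X,Y,P[...,2])])
T=manip.observe()['tool_pos']*1000-[602,67.5,0];print(T[0]*np.cos(a)+T[1]*np.sin(a),-T[0]*np.sin(a)+T[1]*np.cos(a))
```

```text
198 [(244, -141, 1124, 957, 142, 142, 141), (247, -52, 110, 160, 142, 142, 141), (250, -60, 109, 159, 136, 134, 131), (254, -71, 108, 159, 147, 139, 131)]
200 [(244, -39, 65, 118, 113, 113, 111), (247, -48, 68, 120, 114, 113, 112), (250, -51, 0, 66, 113, 104, 95), (254, -57, -80, 2, 178, 127, 84)]
202 [(244, -38, 65, 110, 135, 134, 132), (247, -47, 68, 113, 114, 113, 112), (250, -49, -23, 39, 81, 89, 125), (254, -61, -22, 40, 113, 95, 121)]
204 [(244, -38, 67, 104, 135, 135, 133), (247, -47, 66, 103, 113, 113, 111), (250, -49, -18, 35, 45, 70, 120), (254, -61, -18, 36, 33, 58, 108)]
206 [(244, -38, 62, 93, 135, 135, 133), (247, -47, 69, 98, 114, 114, 112), (250, -49, -11, 33, 111, 109, 112), (254, -62, -10, 34, 87, 89, 96)]
208 [(244, -38, 70, 91, 148, 148, 146), (247, -47, 68, 91, 113, 113, 111), (250, -50, -2, 32, 130, 128, 130), (254, -62, -3, 31, 140, 138, 141)]
210 [(244, -37, 65, 80, 155, 154, 152), (247, -47, 69, 84, 128, 127, 126), (250, -50, 4, 30, 117, 120, 133), (254, -62, 4, 30, 141, 138, 142)]
212 [(244, -37, 69, 75, 155, 154, 152), (247, -47, 73, 79, 148, 147, 146), (25
[... 180 characters left out ...]
65, 48, 51, 109, 105, 95)]
216 [(244, -36, 59, 51, 232, 210, 90), (247, -45, 56, 50, 218, 189, 81), (250, -54, 56, 50, 218, 189, 81), (254, -66, 61, 54, 230, 206, 88)]
218 [(244, -36, 64, 48, 231, 211, 89), (247, -45, 68, 52, 231, 211, 90), (250, -54, 68, 52, 231, 211, 90), (254, -66, 71, 55, 228, 205, 88)]
220 [(244, -37, 71, 47, 203, 180, 79), (247, -46, 73, 49, 204, 182, 79), (250, -54, 68, 44, 204, 183, 79), (254, -66, 73, 49, 194, 169, 73)]
222 [(244, -36, 70, 38, 92, 83, 54), (247, -45, 71, 39, 95, 86, 58), (250, -54, 68, 36, 98, 88, 58), (254, -66, 66, 35, 90, 79, 41)]
62 [array([-67., -49., -31.]), array([54., 66., 77.]), array([48., 52., 56.])]
-44.379778373906284 30.497569623728204
```

The finger is where it should be: its outer face is at y≈69 and x -52 to -37, over a pad spanning x -67 to -31 and y 50 to 77. Now I'll press.

Call:
carry_out:
  plan: [0, 0, -0.3, 0, 0.54, 0, 0, -0.3, 0, 0.54, 0, 0, -0.3, 0, 0.54, 0, 0, -0.3, 0, 0.54, 0, 0, -0.3, 0, 0.54, 0, 0, -0.3, 0, 0.54, 0, 0, -0.15, 0, 0.54, 0, 0, 0, 0, 0.54]

```text
t: 3.58
tool_pos: [0.5486, 0.0783, 0.0421]
ee_rot: [0.834, -0.551, 0.0, -0.0]
ft_force: [-1.6, -0.3, 10.0]
grip_width: 0.54
```

Call:
carry_out:
  plan: [0, 0, -0.1, 0, 0.54, 0, 0, 0, 0, 0.54, 0, 0, 0, 0, 0.54, 0, 0, 0, 0, 0.54, 0, 0, 0, 0, 0.54, 0, 0, 0, 0, 0.54, 0, 0, 0, 0, 0.54, 0, 0, 0, 0, 0.54]

```text
t: 4.25
tool_pos: [0.5486, 0.0782, 0.0419]
ee_rot: [0.834, -0.552, 0.001, -0.0]
ft_force: [-3.0, 0.2, 15.4]
grip_width: 0.541
```

Call:
carry_out:
  plan: [0, 0, 0, 0, 0.54, 0, 0, 0, 0, 0.54, 0, 0, 0, 0, 0.54, 0, 0, 0, 0, 0.54, 0, 0, 0, 0, 0.54, 0, 0, 0, 0, 0.54, 0, 0, 0, 0, 0.54, 0, 0, 0, 0, 0.54]

```text
t: 4.92
tool_pos: [0.5486, 0.0782, 0.0419]
ee_rot: [0.834, -0.552, 0.001, -0.0]
ft_force: [-2.2, -1.3, 15.4]
grip_width: 0.54
```

Run:
```python
from h import *
im,d=snap("side")
cv2.imwrite('pics/c4.png',cv2.resize(im[170:245,170:270],(800,600),interpolation=2)[:,:,::-1])
s=manip.observe();print(s['t'],s['tool_pos'],s['ft_force'],s['moment'],s['grip_width'])
P=pts('side',d)*1000
a=np.radians(23.1);q=P[...,:2]-[602,67.5];X=q[...,0]*np.cos(a)+q[...,1]*np.sin(a);Y=-q[...,0]*np.sin(a)+q[...,1]*np.cos(a)
k=(im.max(2)<60)&(abs(Y)<22)&(X>-80)&(X<43)&(P[...,2]>34)&(P[...,2]<70)
print(k.sum(),[np.percentile(w[k],[3,25,50,75,97]).round() for w in (X,Y,P[...,2])])
```

```text
4.9667 [0.54856465 0.07821162 0.04192928] [-4.1620434  -0.97343674 15.64880798] [ 0.22887716  0.71345505 -0.07364093] 0.5380620967635128
43 [array([-27., -21., -15.,  -6.,   1.]), array([ 9., 13., 15., 16., 21.]), array([41., 44., 49., 53., 56.])]
```

View pics/c4.png

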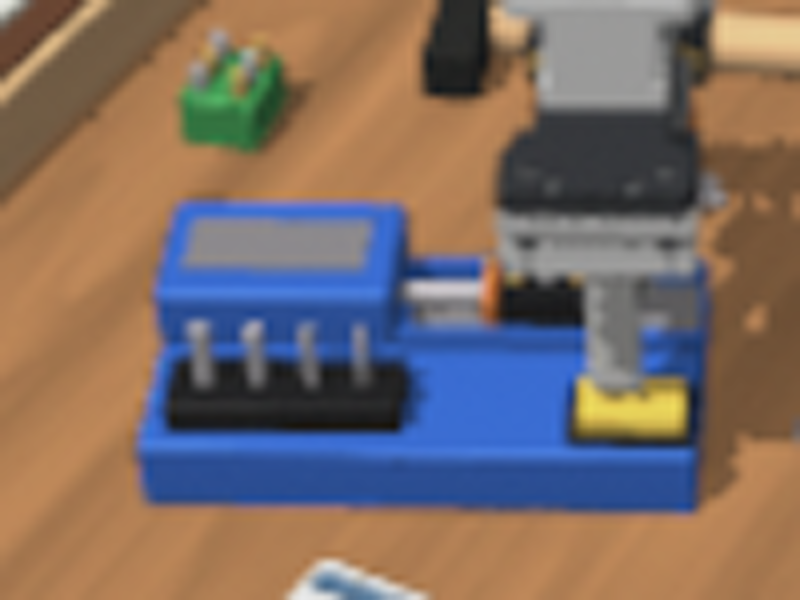

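The cassette is out about 30 mm: its back edge, next to the orange ejector at (490,290), went from x≈35 to x≈3. It stands level behind the far finger. The catch is at its stop, since another 1 mm of command added only force. All readings are steady, so I'm handing in.

```bash
python3 -c "
from plant import manip
print(manip.close_job())"
```

```text
the job is handed in; nothing more can be done
None
```

I pressed the yellow catch of the large blue case (measured 210 x 116 mm) down to its stop with one finger. The other finger waited on the ledge and stopped the cassette after about 30 mm of travel. I handed in at about 5 s with both fingers still holding.

**Catch:** the fingertip ended at z = 41.9 mm, against 42 mm at the bottom stop. One more millimetre of commanded press raised the force from 10 to 15.4 N but moved the tip only 0.2 mm, so it was on the stop.

**Cassette:** the last side view showed it standing level on the ledge behind the blocking finger. Its rear was at about case x = 3 mm, and the steady sideways push of 2–4 N fits the ejector spring.

**Limits of the checks:** the last check was one side picture, in which the pressing finger partly hid the cassette's front. I estimated the travel and flatness from its visible rear part. No check failed or disagreed beyond the few millimetres of scatter between the two cameras.

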